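# Free the ratchet and press the cap home

## Task

Cap the amber vial with the green hand press: press the red tab of the ratchet pawl right down so that the pawl lets go, then push the black grip of the lever down past the ratchet teeth until the vial's white cap is pushed fully home. Nothing needs gripping, just push with the fingertips. Do not touch, lift or tip the vial or its cap yourself, leave the other things on the table where they are, and finish with the lever left down and the hand clear.

Things in the scene. Friction and masses are not known exactly. Their poses are not given: they have to be found in the camera images.
- press: green hand capping press, fixed; base plate 275 x 120 x 12 mm. Origin on the table straight under the lever hinge; z up. The lever points along -x of this frame, the pawl's tab lies along +x, ratchet wheel and pawl are on the -y side (towards the robot). Cheeks and pawl post, up to 154 mm high, stand at x -20 to +65, y -30 to +30 mm.
- lever_hinge (a point): centre of the lever's hinge, 115 mm above the table; the hinge runs along the press's y axis; axes as the press
- press_lever (a joint): lever angle, rad: 0 to 0.05 at the start; grows as the lever goes down. The lever slants up at 0.80 minus this value; at 0.80 it is level and the cap just home (end stop 0.83). An engaged pawl stops it from about 0.07, with a little give. It is stiff and stays where it is left; at the grip it takes 2 to 3 N, and about 7 N over the last 0.075 rad, where its white pad drives the cap.
- grip_bar (a point): centre of the lever's black round grip bar, 22 mm thick, 86 mm long across the lever (along the press's y axis) with red end rings 25 mm thick; 220 mm from the hinge. It moves on an arc about the hinge: from about 270 mm high down to 115 mm high when the lever is level.
- press_pawl (a joint): pawl angle, rad: about 0 engaged; grows as the red tab is pressed down, to the stop at 0.36 (fully free); the teeth pass from about 0.15. It stays where it is left; pressing takes about 2 N at the tab.
- pawl_tab (a point): middle of the top face of the red pawl tab, 34 x 32 mm, the highest part at that end of the press; about 180 mm above the table when engaged, 22 mm lower when fully pressed (its face tilts from 10 deg one way to 10 deg the other). The pawl's pivot lies at x 55, y -36, z 154 mm in the press frame, the tab 62 mm further along +x.
- vial: amber vial 38 mm across, loose, standing in a 12 mm deep aluminium ring on the press plate, 110 mm from under the hinge towards the grip; origin under its centre, 12 mm above the table; z up
- vial_cap (a joint): how far the white cap (33 mm across, 18 mm tall) is pushed down on the vial, m: 0 standing proud, 0.008 fully home; it stays where it is pushed
- cap_top (a point): centre of the cap's top, 95 mm above the table at first and 87 mm when home
- tape_roll: bystander: roll of beige tape lying flat, 102 mm across, 18 mm high; origin under its centre
- measuring_cup: bystander: small white measuring cup, 44 mm across, 38 mm high; origin under its centre
- amber_bottle_0: bystander: amber bottle with white cap, 44 mm across, 85 mm high, behind the press; origin under its centre
- white_bottle_0: bystander: white bottle with blue cap, 52 mm across, 80 mm high, behind the press; origin under its centre
- tablet_carton_3: bystander: red and white carton, 56 x 120 x 42 mm, behind the press; origin under its centre
- tablet_carton_4: bystander: white and green carton, 45 x 85 x 30 mm, right of the press; origin under its centre
- barcode_scanner: bystander: black barcode scanner lying flat, 34 x 170 x 31 mm, left of the press; origin under its centre
Things that resemble listed ones, but are neither listed nor needed, are in the scene too. Leave any turquoise look-alike of the vial alone.

How it is judged:
On the way, in this order (a step that is already met when the one before it is completed fails the run):
1. the pawl is pressed free while the lever is still up (value of joint press_pawl above 0.2 rad and value of joint press_lever below 0.15 rad), for 0.1 s.
2. the lever is pushed down past the ratchet teeth (value of joint press_lever above 0.6 rad).
3. the lever has pushed the cap home (value of joint vial_cap above 0.0065 m and value of joint press_lever above 0.72 rad), for 0.1 s.
At the end, for the whole second after the job is handed in: the cap is at least 6.5 of 8 mm down, the lever is left at 0.72 rad or more, at rest, and the vial stands upright (within 0.12 rad) in its ring, within 6 mm of its place (all of step 3 and angle between vial's own z axis and vertical below 0.12 rad and z of vial in the frame of press below 0.018 m and x of vial in the frame of press between -0.116 and -0.104 m and y of vial in the frame of press between -0.006 and 0.006 m and velocity of joint press_lever below 0.05 rad/s and linear speed of vial below 0.02 m/s); the robot touches nothing.
It fails at once if the robot touches the vial or its cap (contact force between any of the fingers, the arm and vial above 0.5 N).
It fails at once if the vial is lifted out or tipped (z of vial in the frame of press above 0.025 m or angle between vial's own z axis and vertical above 0.25 rad).
It fails at once if another thing on the table is moved by more than 20 mm or lifted (distance of any of tape_roll, measuring_cup, amber_bottle_0, white_bottle_0, tablet_carton_3, tablet_carton_4, barcode_scanner from where it was at the start of the episode above 0.02 m).
It also fails if it takes over 48 s, if anything falls off the work surface, if the arm or the gripper's body presses on something with over 40 N, if the wrist force passes 120 N, or if a joint passes its speed limit or range.

## Robot

A 6-joint arm with a two-finger parallel gripper is mounted at the origin on a cart in front of the work surface, level with it; the furniture and walls round the work are solid. World frame = base frame: x ahead of the robot, y to its left, z up, the work surface at z = 0. Lengths are in m, angles in rad, forces in N, time in s.
With the tool pointing down it reaches from about 0.35 to 0.775 m from the base axis. Payload 5.5 kg.
Tool frame: the origin (TCP) lies on the centre line of the jaws, within the pads' length; the fingertips stand 11 mm ahead of it and the grasp point (between the pads) lies 8 mm behind it (env.tip_extent is the distance from the TCP to the fingertips, in m); z points along the fingers, y is the line along which they close (so a half turn about z gives the same grasp; the last joint's range is limited). The gripper opens to 85 mm and grips with 20 to 120 N. Pads are 22 mm wide; open, the fingers measure 114 mm over their backs; the gripper's body (76 mm by 85 mm) begins 54 mm behind the grasp point. The pads swing forward as they close: fully open they stand 13 mm farther back than shut.
Start: joints at [-1.286, 0.313, 0.046, 1.304, 0, 1.431], TCP at [0.237, -0.524, 0.242] pointing down, gripper open.
Joint ranges: [-2.76, 2.76], [-0.86, 1.69], [-1.03, 1.26], [-2.2, 2.34], [-1.47, 1.5], [-3.14, 3.14]. Speed limits (rad/s): [2.57, 2.57, 3.14, 3.14, 3.14, 3.14].

## Interface

Orientations are given as a unit quaternion [w, x, y, z].
In Python, from workcell import env gives the robot as it stands.
- The arm moves only by the shell command python3 -m jog 'ROWS' [FORCE]. ROWS is JSON, a list of rows, each a list of 5 numbers: the gripper's target within -1 to 1 (shut at 1, half-way at 0, fully open at -1), then the shift along the tool's x, y, z in m, then the turn about the tool's z in degrees. In form: [[fingers, tx, ty, tz, turn], ...]. A call has 1 to 5 rows; each row shifts and turns the commanded pose from where the row before left it, along the tool's axes as they then stand; what a row does not reach is not made up. A row lasts 1/12 s, in which the tool goes at most 41.7 mm and 7.16 degrees, less where a joint would pass 70% of its speed; a pose out of reach is approached as far as the arm can. A call is refused whole if a number of a shift passes 0.0417 or a number of a turn 7.16, either way. A call with a gripper value outside its range is refused whole. The fingers move at their own pace and stop on an object; FORCE is the grip in N (left out, the last holds). Time passes only in rows, so rows that do not move let the fingers close. It gives the time, the measured TCP pose, the force, the opening and the grip force at its end, in the units of the state.
- env.get_state(): the state, without advancing time (a new reading comes with each control period).
- env.read_camera(name): name is "scene" or "top" or "wrist"; returns a dict with "img" (420x560x3 uint8, red, green, blue), "fov_y" (degrees; the focal length in pixels is half the picture's height over the tangent of half this angle, whatever the lens; pixels are square), "cx", "cy" (the principal point, pixels), "T" (4x4, takes a point from camera to world coordinates). Camera axes: x right, y up, looking along -z (the intrinsics and any distortion apply to the point x, -y, -z); pixel columns grow to the right and rows downward; lengths in m; the calibration is good to about 2 mm. A picture is of the moment at which its call begins. There is no depth.
- env.hand_in(): hands the job in; it is judged then, once.
The state is a dict: "clock": time; "joint_pos": joint angles; "qvel": joint speeds; "tau": joint torques, N m; "tcp_pos": TCP position; "orientation": TCP orientation; "wrist_force": force on the tool from outside, world axes, zero at the start; "ft_torque": the same for the moment, N m; "finger_gap": finger opening in m; "grip_force": force on a finger pad.
Only numpy, scipy, OpenCV 4.12 (cv2) and the standard library are available. Lean on these libraries where they do the work, as an engineer would, in place of code of your own. Each camera call takes 0.05 s, during which the arm holds its last target. There are 200 camera calls.

## Working session

There is one attempt and no reset: what is moved stays moved. The work goes in short steps, Python scripts to look and compute and a shell command to move; the robot and the scene stay as the last step left them, time stands still between calls to the robot, and variables do not carry over. Pictures are saved under pics/ and viewed, at most 10 in all, crops included, and the job is handed in when it is done.

```bash
ls; mkdir -p pics
python3 - <<'E'
from workcell import env
import cv2,numpy as np
for n in("scene","top"):
    c=env.read_camera(n); cv2.imwrite(f"pics/{n}0.png",c["img"][:,:,::-1]); print(n,c["fov_y"],c["cx"],c["cy"],[k for k in c],np.round(c["T"],3).tolist())
s=env.get_state();print(s["clock"],s["tcp_pos"],s["orientation"],s["finger_gap"])
E
```

```text
pics
scene 45.79965958504506 287.61856036912747 208.0182509099439 ['img', 'fov_y', 'cx', 'cy', 'T'] [[-0.758, 0.36, -0.543, -0.365], [-0.652, -0.391, 0.65, 1.051], [0.022, 0.847, 0.531, 1.035], [0.0, 0.0, 0.0, 1.0]]
top 57.78562661066796 273.9384922422295 211.69147696147485 ['img', 'fov_y', 'cx', 'cy', 'T'] [[0.011, 0.997, -0.07, 0.459], [-1.0, 0.011, 0.002, -0.008], [0.003, 0.07, 0.998, 1.295], [0.0, 0.0, 0.0, 1.0]]
0.1 [ 0.23684576 -0.52346141  0.24148674] [-8.33740752e-04  9.77528822e-01  2.10800155e-01 -4.97366595e-05] 0.08577154922748541
```

View pics/scene0.png

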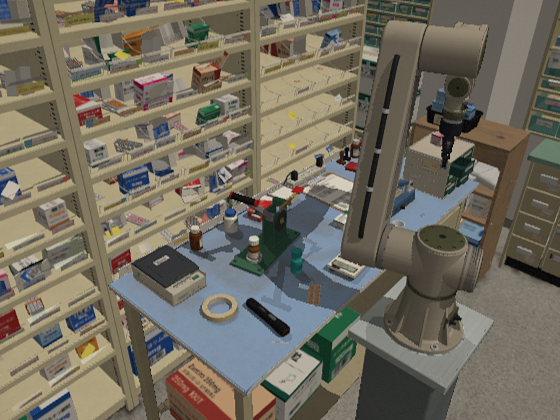

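View pics/top0.png

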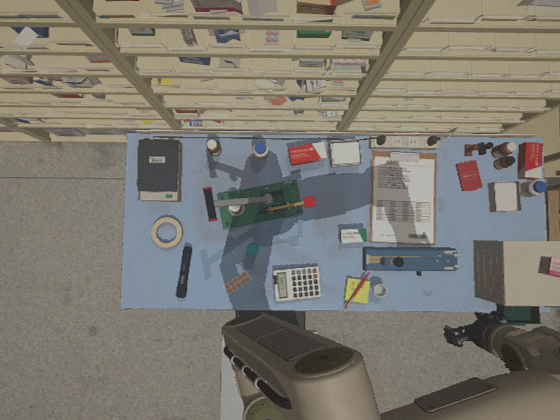

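Top view: the press is green at about (260,203), the black grip with red end rings is at (210,204) and the red tab at (309,201). The amber vial stands on the press plate at (236,208). The turquoise look-alike is at (252,248), off the press. The red box at (308,153) is a carton, so it isn't the tab.

```bash
cat > h.py <<'E'
from workcell import env
import cv2,numpy as np
def ray(c,u,v):
    f=210/np.tan(np.radians(c["fov_y"]/2))
    d=c["T"][:3,:3]@np.array([(u-c["cx"])/f,-(v-c["cy"])/f,-1]);return c["T"][:3,3],d
def onz(c,u,v,z):
    o,d=ray(c,u,v);return o+d*(z-o[2])/d[2]
def red(img):
    h=cv2.cvtColor(img,cv2.COLOR_RGB2HSV);return (((h[...,0]<8)|(h[...,0]>172))&(h[...,1]>150)&(h[...,2]>70)).astype(np.uint8)
def blobs(m,x0,y0,x1,y1,a=3):
    n,l,s,c=cv2.connectedComponentsWithStats(m[y0:y1,x0:x1]);return [(s[i,4],c[i]+[x0,y0],s[i,:4]+[x0,y0,0,0]) for i in range(1,n) if s[i,4]>=a]
E
python3 - <<'E'
from h import *
c=env.read_camera("top")
for a,p,b in blobs(red(c["img"]),190,175,330,235): print(a,p,b,[np.round(onz(c,*p,z),3) for z in(.18,.27)])
s=env.read_camera("scene")
for a,p,b in blobs(red(s["img"]),215,160,310,260): print('s',a,p,b)
A=cv2.resize(c["img"][170:240,185:335],None,fx=5,fy=5,interpolation=2)[:,:,::-1]
cv2.imwrite("pics/crop1.png",A)
B=cv2.resize(s["img"][170:280,215:325],None,fx=5,fy=5,interpolation=2)[:,:,::-1]
cv2.imwrite("pics/crop2.png",B)
E
```

```text
4 [205.5 188. ] [204 188   4   1] [array([0.605, 0.192, 0.18 ]), array([0.593, 0.176, 0.27 ])]
106 [308.74528302 201.00943396] [303 196  12  11] [array([ 0.57 , -0.112,  0.18 ]), array([ 0.561, -0.104,  0.27 ])]
11 [212.36363636 219.45454545] [209 219   8   2] [array([0.512, 0.17 , 0.18 ]), array([0.508, 0.156, 0.27 ])]
s 57 [297.68421053 189.36842105] [292 186  12   8]
s 11 [230.63636364 193.90909091] [229 192   5   6]
s 103 [262.26213592 203.38834951] [254 200  18   9]
s 6 [250.83333333 208.16666667] [249 207   5   3]
s 14 [248.85714286 213.92857143] [248 212   3   6]
s 16 [259.4375 218.375 ] [257 214   5   8]
```

View pics/crop1.png

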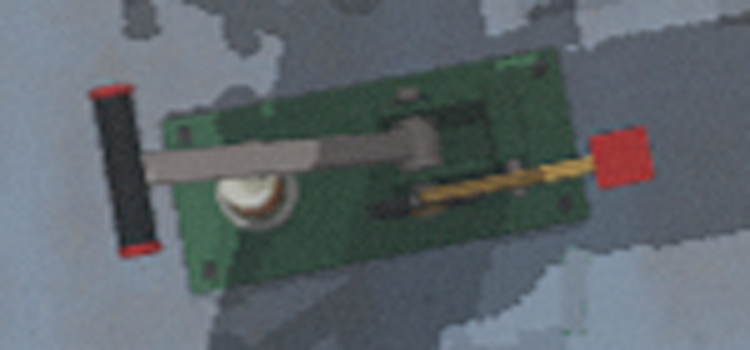

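View pics/crop2.png

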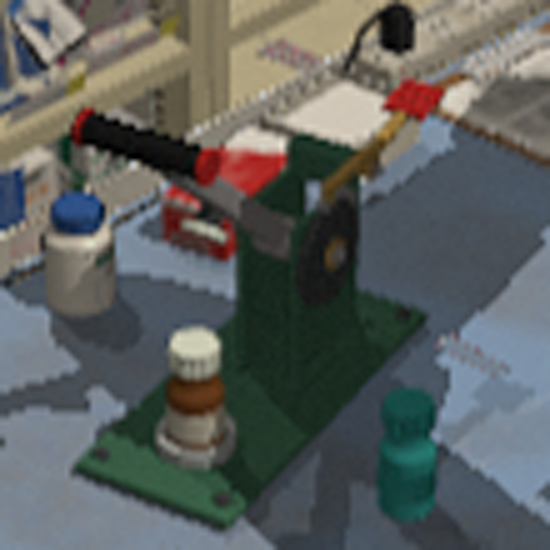

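The crops confirm it: the tab is at (309,201) and the grip at (210,204), with the amber vial under the lever. The grip-to-tab distance measures 277.6 mm against 276.6 mm expected. That gives press +x ≈ (0.198,−0.980), the tab at (0.570,−0.112) and the grip at (0.551,0.164). I'll shut the fingers, align the tool with the press (tool x = press y, tool y = press x), and go above the tab.

```bash
python3 -m jog '[[1,0,0,0,6.45],[1,0,0,0,6.45],[1,0.02,-0.017,0,0],[1,0.03,-0.025,0,0],[1,0.03,-0.025,0,0]]' 40
python3 -m jog '[[1,0.03,-0.025,0,0],[1,0.03,-0.025,0,0],[1,0.03,-0.025,0,0],[1,0.03,-0.025,0,0],[1,0.03,-0.025,0,0]]'
python3 -m jog '[[1,0.03,-0.025,0,0],[1,0.03,-0.025,0,0],[1,0.03,-0.025,0,0],[1,0,0,0,0],[1,0,0,0,0]]'
python3 -c "
from workcell import env
print(env.tip_extent,env.get_state()['orientation'])"
```

```text
clock: 0.62
tcp_pos: [0.302, -0.442, 0.2418]
orientation: [-0.0, 0.995, 0.098, -0.0]
wrist_force: [0.9, 1.3, 0.4]
finger_gap: 0.0257
grip_force: 0.0
clock: 1.03
tcp_pos: [0.4251, -0.2884, 0.2423]
orientation: [0.0, 0.995, 0.1, 0.0]
wrist_force: [1.1, -0.2, 0.4]
finger_gap: 0.0
grip_force: 0.0
clock: 1.45
tcp_pos: [0.4985, -0.1969, 0.242]
orientation: [-0.0, 0.995, 0.102, -0.0]
wrist_force: [0.1, 0.0, -0.3]
finger_gap: -0.0001
grip_force: 0.0
0.011 [-1.82243377e-05  9.94793452e-01  1.01911277e-01 -2.82246623e-04]
```

```bash
python3 -m jog '[[1,0.03,-0.023,0,0],[1,0.03,-0.023,0,0],[1,0.027,-0.023,0,0],[1,0,0,0,0],[1,0,0,0,0]]'
python3 - <<'E'
from h import *
for n in("wrist","scene"):
    c=env.read_camera(n);cv2.imwrite(f"pics/{n}1.png",c["img"][:,:,::-1] if n=="wrist" else cv2.resize(c["img"][140:260,200:340],None,fx=5,fy=5)[:,:,::-1])
    if n=="wrist":
        for a,p,b in blobs(red(c["img"]),0,0,560,420,150): print(a,p,b,onz(c,*p,.18))
E
```

```text
clock: 1.87
tcp_pos: [0.5693, -0.1139, 0.2418]
orientation: [0.0, 0.995, 0.1, -0.001]
wrist_force: [-0.1, 0.4, 0.6]
finger_gap: 0.0001
grip_force: 0.0
2700 [321.42740741  14.63740741] [266   0 111  30] [ 0.69245331 -0.10771665  0.18      ]
2297 [284.69351328 233.17544623] [259 208  52  50] [ 0.57006499 -0.11331237  0.18      ]
```

View pics/wrist1.png

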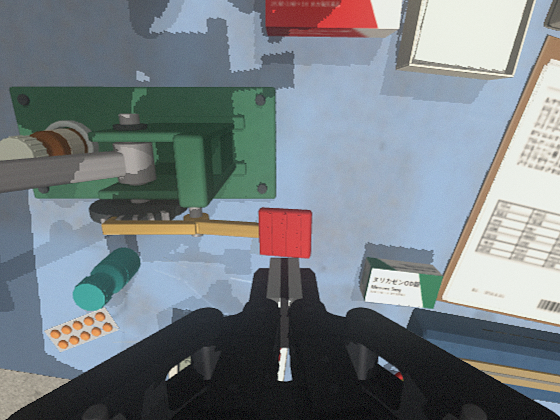

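The wrist view puts the tab centre at (285,233), which is (0.570,−0.113), right under the TCP, and the press edges line up with the tool. Now pressing down.

```bash
python3 -m jog '[[1,0,0,0.02,0],[1,0,0,0.02,0],[1,0,0,0.008,0],[1,0,0,0.006,0],[1,0,0,0.006,0]]'
python3 -m jog '[[1,0,0,0.004,0],[1,0,0,0.004,0],[1,0,0,0.002,0],[1,0,0,0,0],[1,0,0,0,0]]'
python3 -m jog '[[1,0,0,0.002,0],[1,0,0,0.001,0],[1,0,0,0,0],[1,0,0,0,0]]'
```

```text
clock: 2.38
tcp_pos: [0.5688, -0.1153, 0.1826]
orientation: [0.0, 0.995, 0.099, 0.0]
wrist_force: [-1.5, -0.7, 1.7]
finger_gap: -0.0001
grip_force: 1.0
clock: 2.8
tcp_pos: [0.5695, -0.1137, 0.1725]
orientation: [-0.0, 0.995, 0.1, 0.0]
wrist_force: [1.2, 0.2, 1.0]
finger_gap: -0.0001
grip_force: 0.5
clock: 3.13
tcp_pos: [0.5694, -0.1139, 0.1693]
orientation: [0.0, 0.995, 0.1, 0.0]
wrist_force: [1.1, -0.6, 1.0]
finger_gap: 0.0
grip_force: 0.8
```

```bash
python3 -m jog '[[1,0,0,0.002,0],[1,0,0,0,0],[1,0,0,0,0]]'
python3 -m jog '[[1,0,0,0.002,0],[1,0,0,0,0],[1,0,0,0,0]]'
python3 - <<'E'
from h import *
c=env.read_camera("wrist");cv2.imwrite("pics/w2.png",cv2.resize(c["img"][150:300,60:360],None,fx=2.5,fy=2.5)[:,:,::-1])
for a,p,b in blobs(red(c["img"]),200,150,400,330,50): print(a,p,b)
E
```

```text
clock: 3.38
tcp_pos: [0.5696, -0.1139, 0.1683]
orientation: [0.0, 0.995, 0.1, 0.001]
wrist_force: [-1.4, -0.7, 6.9]
finger_gap: -0.0001
grip_force: 3.3
clock: 3.63
tcp_pos: [0.5697, -0.1139, 0.1678]
orientation: [0.001, 0.995, 0.1, 0.001]
wrist_force: [-4.1, -0.3, 14.0]
finger_gap: 0.0001
grip_force: 7.2
707 [315.89674682 264.06647808] [292 242  34  56]
```

View pics/w2.png

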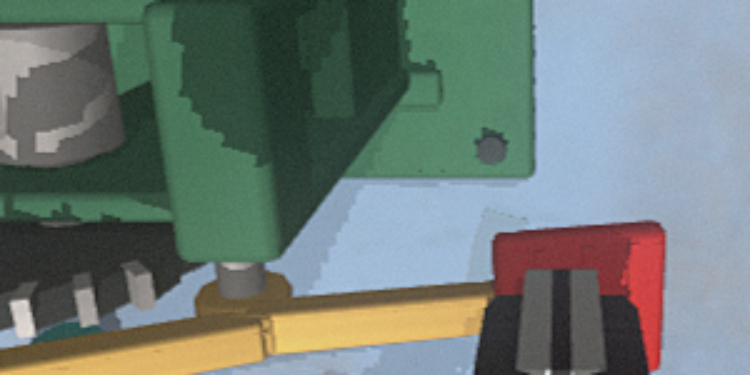

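The tab is down on its stop: force rises to 14 N with no further travel, and the tab now tilts outward in the picture. Next I'll lift clear and go above the grip.

```bash
python3 -m jog '[[1,0,0,-0.02,0],[1,0,0,-0.035,0],[1,0,0,-0.035,0],[1,0,0,-0.035,0],[1,0,0,-0.03,0]]'
python3 -m jog '[[1,0.004,-0.03,0,0],[1,0.005,-0.035,0,0],[1,0.005,-0.035,0,0],[1,0.005,-0.035,0,0],[1,0.005,-0.035,0,0]]'
python3 -m jog '[[1,0.005,-0.035,0,0],[1,0.005,-0.035,0,0],[1,0.003,-0.035,0,0],[1,0,0,0,0],[1,0,0,0,0]]'
python3 - <<'E'
from h import *
c=env.read_camera("wrist");cv2.imwrite("pics/w3.png",c["img"][:,:,::-1])
for a,p,b in blobs(red(c["img"]),0,0,560,420,60): print(a,p,b,onz(c,*p,.27))
c=env.read_camera("top")
for a,p,b in blobs(red(c["img"]),190,175,330,235): print('t',a,p,b)
print(env.get_state()["tcp_pos"])
E
```

```text
clock: 4.1
tcp_pos: [0.5689, -0.1133, 0.3222]
orientation: [-0.0, 0.995, 0.1, 0.0]
wrist_force: [0.5, 0.4, -0.3]
finger_gap: -0.0004
grip_force: 0.0
clock: 4.52
tcp_pos: [0.5583, 0.0593, 0.3198]
orientation: [-0.0, 0.995, 0.099, -0.001]
wrist_force: [0.4, -0.5, -1.2]
finger_gap: -0.0
grip_force: 0.0
clock: 4.93
tcp_pos: [0.5501, 0.1651, 0.3196]
orientation: [-0.0, 0.995, 0.102, -0.001]
wrist_force: [0.3, 0.4, 0.4]
finger_gap: 0.0002
grip_force: 0.0
1682 [537.66290131  53.15576694] [512  24  48  57] [0.67538657 0.06273436 0.27      ]
194 [532.55670103 370.81958763] [508 352  52  36] [ 0.49112444 -0.01876393  0.27      ]
t 90 [309.24444444 201.72222222] [304 197  11  11]
[0.5506911  0.16288728 0.31981818]
```

View pics/w3.png

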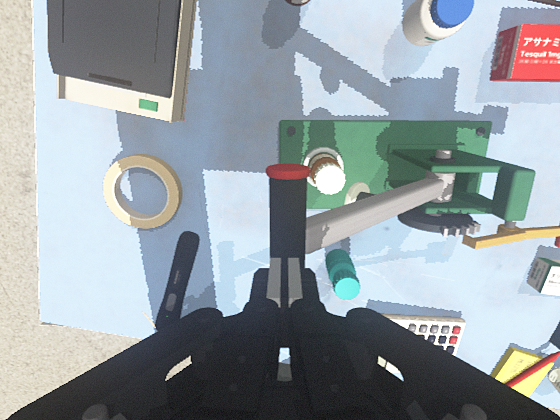

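The bar (column 288) sits right under the fingers. I'll follow the lever's arc down, moving outward along −tool y while descending.

```bash
python3 -m jog '[[1,0,0,0.015,0],[1,0,0,0.012,0],[1,-0.0,-0.003,0.004,0],[1,0,-0.004,0.005,0],[1,0,-0.004,0.005,0]]'
python3 -m jog '[[1,0,-0.007,0.009,0],[1,0,-0.007,0.009,0],[1,0,-0.006,0.009,0],[1,0,-0.006,0.01,0],[1,0,0,0,0]]'
python3 - <<'E'
from h import *
c=env.read_camera("wrist");cv2.imwrite("pics/w4.png",c["img"][:,:,::-1])
E
```

```text
clock: 5.45
tcp_pos: [0.5491, 0.1729, 0.2795]
orientation: [0.0, 0.995, 0.099, 0.0]
wrist_force: [-0.1, -1.7, 1.4]
finger_gap: 0.0002
grip_force: 0.8
clock: 5.87
tcp_pos: [0.5433, 0.1966, 0.2398]
orientation: [-0.002, 0.995, 0.104, -0.002]
wrist_force: [-0.0, 0.4, -0.0]
finger_gap: 0.0
grip_force: 0.0
```

View pics/w4.png

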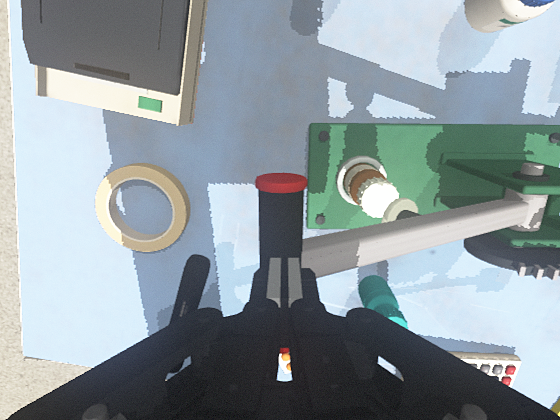

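The lever is following and the teeth are passed: TCP z is 0.240, so the lever is at about 0.31 rad. The bar is still under the fingers. Continuing down.

```bash
python3 -m jog '[[1,0,-0.006,0.009,0],[1,0,-0.006,0.01,0],[1,0,-0.005,0.01,0],[1,0,-0.004,0.01,0],[1,0,-0.003,0.01,0]]'
python3 -m jog '[[1,0,-0.003,0.01,0],[1,0,-0.002,0.01,0],[1,0,-0.001,0.01,0],[1,0,0,0.007,0],[1,0,0,0,0]]'
python3 -m jog '[[1,0,0,0.004,0],[1,0,0,0.004,0],[1,0,0,0.004,0],[1,0,0,0.004,0],[1,0,0,0,0]]'
```

```text
clock: 6.33
tcp_pos: [0.5416, 0.2084, 0.1922]
orientation: [-0.006, 0.994, 0.112, -0.001]
wrist_force: [-0.3, 0.5, 2.0]
finger_gap: -0.0003
grip_force: 1.0
clock: 6.75
tcp_pos: [0.5399, 0.2112, 0.1543]
orientation: [-0.007, 0.993, 0.114, -0.002]
wrist_force: [-0.1, -0.5, 0.0]
finger_gap: 0.0004
grip_force: 0.0
clock: 7.17
tcp_pos: [0.5413, 0.212, 0.1408]
orientation: [-0.007, 0.993, 0.114, -0.0]
wrist_force: [-0.1, 1.2, 2.5]
finger_gap: 0.0
grip_force: 0.8
```

Run:
```python
from h import *
s=env.get_state();print(np.round(s["joint_pos"],3),s["tcp_pos"],s["orientation"],s["wrist_force"])
c=env.read_camera("wrist");cv2.imwrite("pics/w5.png",c["img"][:,:,::-1])
```

```text
[ 0.228  0.371 -0.125  1.074  0.014  3.141] [0.54126145 0.21199703 0.14076406] [-7.12657979e-03  9.93453984e-01  1.14010292e-01 -2.14465153e-04] [-0.13649714  1.19908794  2.48028337]
```

View pics/w5.png

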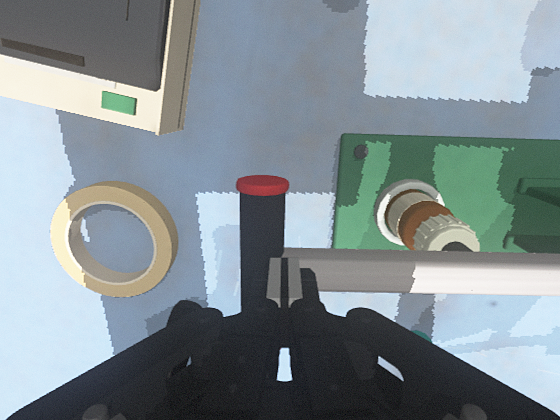

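The fingers sit about 13 mm inboard of the bar's centre (fingers at column 287, bar at 263). The cause is the last joint reaching its range limit. I'll lift off, turn back, and re-centre.

```bash
python3 -m jog '[[1,0,0,-0.012,0],[1,0,0,-0.02,-4],[1,0,0,-0.01,-6],[1,0,0,0,-6],[1,0,0,0,0]]'
python3 - <<'E'
from h import *
s=env.get_state();print(np.round(s["joint_pos"],3),s["orientation"])
from scipy.spatial.transform import Rotation as R
q=s["orientation"];M=R.from_quat([*q[1:],q[0]]).as_matrix()
print(np.round(M,3).tolist(), M.T@(np.array([.538,.2256,s["tcp_pos"][2]])-s["tcp_pos"]))
E
```

```text
clock: 7.63
tcp_pos: [0.5416, 0.2114, 0.1834]
orientation: [-0.007, 0.968, 0.252, 0.001]
wrist_force: [0.5, 0.3, 0.4]
finger_gap: 0.0003
grip_force: 0.0
[ 0.227  0.346 -0.054  1.17   0.014  2.858] [-0.00693383  0.96760506  0.25237114  0.00108708]
[[0.873, 0.488, -0.001], [0.488, -0.873, 0.014], [0.006, -0.013, -1.0]] [ 0.00379305 -0.01419442  0.00020395]
```

```bash
python3 -m jog '[[1,0.004,-0.014,0,0],[1,0,0,0.02,0],[1,0,0,0.015,0],[1,0,0,0.004,0],[1,0,0,0,0]]'
python3 -m jog '[[1,0,0,0.004,0],[1,0,0,0.003,0],[1,0,0,0.002,0],[1,0,0,0,0]]'
python3 -m jog '[[1,0,0,0.002,0],[1,0,0,0.002,0],[1,0,0,0,0],[1,0,0,0,0]]'
```

```text
clock: 8.05
tcp_pos: [0.5365, 0.2258, 0.1423]
orientation: [-0.007, 0.968, 0.25, -0.001]
wrist_force: [0.1, -0.1, -0.0]
finger_gap: -0.0002
grip_force: 0.0
clock: 8.38
tcp_pos: [0.5378, 0.2263, 0.1372]
orientation: [-0.007, 0.968, 0.251, 0.001]
wrist_force: [-4.4, -0.4, 11.1]
finger_gap: 0.0001
grip_force: 5.5
clock: 8.72
tcp_pos: [0.5379, 0.2263, 0.1363]
orientation: [-0.007, 0.968, 0.251, 0.002]
wrist_force: [-11.0, -2.1, 29.0]
finger_gap: -0.0001
grip_force: 14.5
```

It is firm at z 0.136 with 29 N, which matches a level lever. Now I'll lift clear and check.

```bash
python3 -m jog '[[1,0,0,-0.02,0],[1,0,0,-0.04,0],[1,0,0,-0.04,0],[1,0,0,-0.04,0],[1,0,0,-0.03,0]]'
python3 -m jog '[[1,-0.04,0,0,0],[1,-0.04,0,0,0],[1,-0.04,0,0,0],[1,0,0,0,0],[1,0,0,0,0]]'
python3 - <<'E'
from h import *
s=env.read_camera("scene");cv2.imwrite("pics/s6.png",cv2.resize(s["img"][170:280,190:325],None,fx=5,fy=5,interpolation=2)[:,:,::-1])
t=env.read_camera("top")
for c,box in((s,(195,165,310,270)),(t,(190,175,330,235))):
    for a,p,b in blobs(red(c["img"]),*box): print(a,p,b,np.round(onz(c,*p,.115),3))
E
```

```text
clock: 9.13
tcp_pos: [0.5386, 0.2238, 0.305]
orientation: [-0.007, 0.968, 0.251, 0.002]
wrist_force: [1.7, -0.1, 0.9]
finger_gap: 0.0005
grip_force: 0.0
clock: 9.55
tcp_pos: [0.4316, 0.1648, 0.3011]
orientation: [-0.007, 0.968, 0.25, 0.001]
wrist_force: [0.6, 0.8, 0.4]
finger_gap: 0.0
grip_force: 0.0
22 [197.04545455 181.27272727] [195 179   5   5] [0.953 0.013 0.115]
35 [297.85714286 194.65714286] [292 193  12   5] [ 0.609 -0.17   0.115]
215 [258.3627907  208.70232558] [248 200  21  22] [ 0.649 -0.003  0.115]
3 [222. 244.] [221 243   3   3] [0.59  0.223 0.115]
27 [245.88888889 254.66666667] [244 252   5   7] [0.497 0.212 0.115]
91 [309.23076923 201.67032967] [304 197  11  11] [ 0.574 -0.12   0.115]
```

View pics/s6.png

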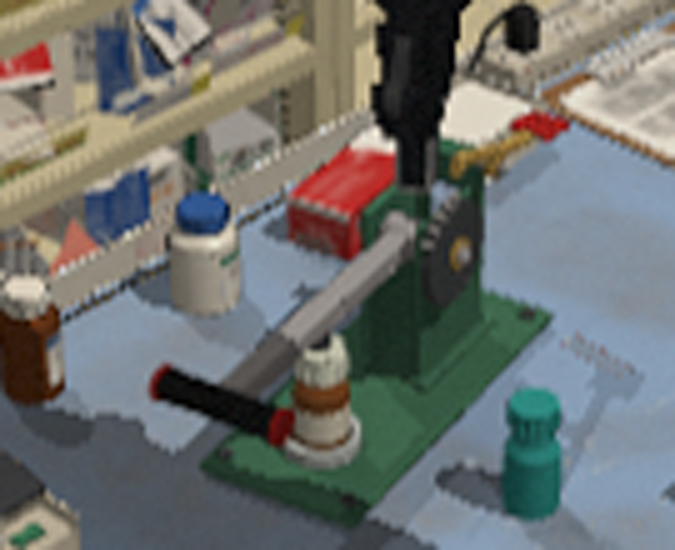

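The picture shows the lever down with its grip at about (220,250), its pad on the cap, and the vial upright in its ring. The hand is clear and the neighbouring things are in place.

```bash
python3 -c "
from workcell import env
print(env.hand_in())"
```

```text
the job is handed in; nothing more can be done
None
```

I've handed the job in: the pawl was pressed free, the lever was pushed level against a firm stop with its pad on the cap, the vial looks upright in its ring, and the hand is clear; the hand-in returned no verdict.

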